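# Open the supply valve under the service shelf

## Robot

A 7-joint arm with a two-finger parallel gripper is mounted at the origin on a cart in front of the work surface, level with it; the furniture and walls round the work are solid. World frame = base frame: x ahead of the robot, y to its left, z up, the work surface at z = 0. Lengths are in mm, angles in degrees, forces in N, time in s.
With the tool pointing down it reaches from about 425 to 875 mm from the base axis. Payload 4.7 kg.
Tool frame: the origin (TCP) lies midway between the tips of the shut fingers; the grasp point (between the pads) lies 19 mm behind it (manip.grip_point_offset is the x of the grasp point in the tool frame, in mm); x points along the fingers, z is the direction in which the jaws open and shut, and the axes are right-handed (so a half turn about x gives the same grasp; the last joint's range is limited). The gripper opens to 85 mm and grips with 20 to 120 N. Pads are 22 mm wide; open, the fingers measure 114 mm over their backs; the gripper's body (76 mm by 85 mm) begins 54 mm behind the grasp point. The pads swing forward as they close: fully open they stand 13 mm farther back than shut.
Start: joints at [72.599, 18.392, -4.016, 83.108, 1.295, 78.541, -3.26], TCP at [203.091, -617.478, 231.349] pointing down, gripper open.
Joint ranges: [-163.93, 163.93], [-17.29, 119.83], [-79.2, 71.16], [3.27, 140.29], [-89.18, 269.18], [5.43, 117.66], [-154.24, 154.24]. Speed limits (degrees/s): [147.25, 147.25, 180, 180, 180, 180, 180].

## Interface

Orientations are given as [roll, pitch, yaw] about the fixed x, y, z axes, in that order (R = Rz(yaw) Ry(pitch) Rx(roll)).
In Python, from cell import manip gives the robot as it stands. The module is installed in compiled form; this text tells all that it offers. Calls block until the motion is done:
- manip.reach(position, orientation): joint-space move of the TCP to a pose.
- manip.movel(position, attitude=None, speed=150, threshold=None): straight line of the TCP; attitude=None keeps the orientation; speed is the mean speed in mm/s. With threshold (N) it stops when the force on the tool has changed by that much, and returns True; else False.
- manip.movej(angles): joint-space move.
- manip.set_gripper(opening, squeeze=None): opening from 0.0 (shut) to 1.0 (fully open); squeeze is the grip in N (None keeps the last); returns when the fingers have stopped.
- manip.pause(seconds).
- manip.inverse_kinematics(position, orientation): joint angles nearest the present ones, or None.
- manip.capture(name): name is "scene" or "top"; returns (picture, depth): 480x640x3 uint8, red, green, blue; 480x640 float32, mm along the optical axis (not along the pixel's ray), 0 where there is no reading.
- manip.calibration(name): a dict with "K" (3x3 intrinsics, pixels), "k1" (the pictures are not rectified: a ray, as slopes to the right and down, at radius r is drawn at 1 + k1 r^2 times it, then the intrinsics apply), "R" (3x3) and "t" (3): a world point X has camera coordinates R X + t. Camera axes: x right, y down, z forward; pixel columns grow to the right and rows downward; lengths in mm; the calibration is good to about 2 mm. A picture is of the moment at which its call begins. calibration takes no time and is no camera call.
A pose or a line that the arm cannot do raises manip.MotionError and nothing moves.
- manip.sign_off(): hands the job in, once; it reports no verdict.
Trained networks look in the newest picture that a camera, given by its name, has taken for a name from the list of things; names that differ only in an ending like _2 or _b are one class to them, and where a whole thing is asked for, a point or a joint stands for the part that bears it (a point fixed in the world has none). Each returns a list of dicts, best first, with "conf" (0 to 1); they miss things now and then, are a little off and sometimes report something else, mostly with a low value. They report only what shows in the picture. A call takes as long as a camera call.
- manip.search_frame(camera, target): "centre" ([x, y, z] in mm, in world coordinates, good to about 4 mm: the middle of the surface that is visible of it).
- manip.mark_of(camera, target): "centre" ([x, y, z] in mm, in world coordinates, good to about 4 mm: a listed point, or the origin of a listed thing).
Readings, each from a call of its own:
- manip.read_t(): time.
- manip.read_q(): joint angles.
- manip.read_joint_vel(): joint speeds.
- manip.read_effort(): joint torques, N m.
- manip.read_tcp_pos(): TCP position.
- manip.read_tool_rot(): TCP orientation.
- manip.read_wrist_force(): force on the tool from outside, world axes, zero at the start.
- manip.read_torque(): the same for the moment, N m.
- manip.read_gripper_width(): opening from 0.0 (shut) to 1.0 (fully open).
Only numpy, scipy, OpenCV 4.12 (cv2) and the standard library are available. Lean on these libraries where they do the work, as an engineer would, in place of code of your own. Each camera call takes 0.05 s, during which the arm holds its last target. There are 200 camera calls.

## Task

Please turn on the supply at the service shelf: swing the clear guard on its front edge up to its stop, reach in under the board and turn the black wing handle of the hanging valve fully open, to its stop (clockwise as seen from above). Then swing the guard fully down again, and only after that push the toggle lever on top of the shelf all the way over, away from the robot. Leave the bottle, cups and tape roll standing where they are.

Things in the scene. Friction and masses are not known exactly. Their poses are not given: they have to be found in the camera images.
- service_shelf: Fixed grey shelf on four steel legs. Board 170 deep (x), 420 wide (y), 15 thick; top 240 mm, underside 225 mm above the bench. Origin: on the bench below the middle of the board's front edge; x points away from the robot into the shelf's depth, y left along the front edge, z up. 16 mm legs at x = 30 and 150, y = +-198 mm. Its place and turn vary from run to run.
- guard_hinge (a point): Middle of the guard's hinge line, which runs along the shelf's y: 12 mm in front of the board's front edge, at the height of its top (240 mm). Axes as the shelf's.
- guard (a joint): Angle of the guard, a clear flap 360 wide, 5 thick, reaching 168 mm from the hinge: 0 = hanging straight down before the valve, 1.57 = level, out towards the robot, 2.6 rad = upper stop, 31 degrees short of straight up. Stiff hinge: it stays where it is left; 1 to 3 N at the tab moves it.
- guard_tab (a point): Centre of the 24 mm disc, 14 mm thick along y with flat sides, that ends the metal thumb tab on the guard's outer face, mid-width. Pinched by its flat sides it may turn between the fingers. At guard angle q it lies, in the shelf's axes, x = -100 sin q - 42 cos q, z = -100 cos q + 42 sin q (mm) from guard_hinge (100 along the guard, 42 out from it). Axes turn with the guard.
- valve_grip (a point): Centre of the valve's black wing handle, on its upright axis: bar 68 long (x), 12 thick (y), 34 tall (z), 68 mm above the bench, 30 mm behind the board's front edge, up to 50 mm left or right of the middle. Above it a 10 mm spindle for 65 mm, then the 26 mm thick valve body and a 48 mm flange, board 157 mm above this point. The board covers it: reach in slanting from the front.
- valve (a joint): Angle of the wing handle, growing clockwise seen from above: 0 = shut, the bar's x turned 0.55 rad anticlockwise (left) of the shelf's x; 1.1 rad = fully open, its stop, the bar's x 0.55 rad to the right. It takes about 0.1 N m and stays where it is left.
- feed_lever_tip (a point): Centre of the steel ball (26 mm diameter) at the end of the toggle lever on the shelf's top. The lever turns about a pivot along the shelf's y, 60 mm below the ball along the 10 mm rod and 22 mm above the shelf's top; its grey housing is 70 x 50 x 25 mm.
- feed_lever (a joint): Angle of the toggle lever: 0 = leaning 0.5 rad towards the robot, 1.0 rad = leaning 0.5 rad away from it (its stop). About 1 N at the ball moves it and it stays where it is left.
- amber_bottle: Bystander: small amber bottle, 36 mm diameter, 75 mm tall, loose on the shelf's top about 75 mm behind its front edge. Origin: centre of its underside.
- white_cup: Bystander: specimen cup with white lid, 52 mm diameter, 59 mm tall, loose on the shelf's top about 75 mm behind its front edge. Origin: centre of its underside.
- red_cup: Bystander: specimen cup with dark red lid, 52 mm diameter, 59 mm tall, loose on the bench. Origin: centre of its underside.
- tape: Bystander: roll of brown tape, 66 mm diameter, 19 mm tall, lying loose on the bench. Origin: centre of its underside.

How it is judged (in metres and radians):
On the way, in this order (a step that is already met when the one before it is completed fails the run):
1. the guard is swung up to its stop (over 2.4 rad) (value of joint guard above 2.4 rad), for 0.2 s.
2. with the guard up, the valve is turned fully open (over 1.0 of 1.1 rad) (value of joint valve above 1 rad and value of joint guard above 2.2 rad), for 0.2 s.
3. the guard hangs fully down again (under 0.1 rad), the valve still open (value of joint guard below 0.1 rad and value of joint valve above 1 rad), for 0.2 s.
4. the toggle lever is pushed fully over (over 0.88 of 1.0 rad) (value of joint feed_lever above 0.88 rad), for 0.2 s.
At the end, for the whole second after the job is handed in: the valve is open (over 1.0 of its 1.1 rad), the guard hangs down (within 0.1 rad of straight down) and the toggle lever is over (beyond 0.88 of its 1.0 rad) (all of step 3 and value of joint feed_lever above 0.88 rad); the robot touches nothing.
It fails at once if bottle, cup or tape roll shifted by more than 30 mm or tipped over (distance of any of amber_bottle, white_cup, red_cup, tape from where it was at the start of the episode above 0.03 m or angle between any of amber_bottle, white_cup, red_cup, tape's own z axis and vertical above 0.5 rad).
It also fails if it takes over 72 s, if anything falls off the work surface, if the arm or the gripper's body presses on something with over 40 N, if the wrist force passes 120 N, or if a joint passes its speed limit or range.

## Working session

There is one attempt and no reset: what is moved stays moved. The work goes in short steps, each a Python script; the robot and the scene stay as the last script left them, time stands still between calls to the robot, and variables do not carry over. Pictures are saved under pics/ and viewed, about 8 in all and at most 12, crops included, and the job is handed in when it is done.

```bash
mkdir -p pics; python3 - <<'E'
from cell import manip
import cv2,numpy as np
for c in("scene","top"):
    p,d=manip.capture(c); cv2.imwrite(f"pics/{c}0.png",p[:,:,::-1])
    k=manip.calibration(c); print(c,k["K"][0],k["k1"],"cam",-np.array(k["R"]).T@k["t"])
    for n in["service_shelf","guard_hinge","guard_tab","valve_grip","feed_lever_tip","amber_bottle","white_cup","red_cup","tape"]:
        r=manip.mark_of(c,n); print(n,[(np.round(a["centre"]),round(a["conf"],2)) for a in r[:2]])
print(manip.read_t(), manip.grip_point_offset, manip.read_tool_rot())
E
```

```text
scene [500.20992703   0.         324.67001125] -0.00022361915514099265 cam [-202.66821528  378.34930277 1023.26975119]
service_shelf [(array([ 598., -105.,    2.]), 0.82)]
guard_hinge [(array([ 586., -109.,  237.]), 0.96)]
guard_tab [(array([ 547., -117.,  142.]), 0.6)]
valve_grip []
feed_lever_tip [(array([632.,  24., 320.]), 0.64)]
amber_bottle []
white_cup [(array([669., -88., 238.]), 0.76), (array([ 693., -201.,  242.]), 0.25)]
red_cup [(array([430., 297.,  -2.]), 0.57)]
tape [(array([ 364., -237.,   -3.]), 0.74), (array([671., -86., 240.]), 0.4)]
top [483.95017777   0.         326.8851862 ] -0.09775637370238661 cam [ 418.22167616   33.18354684 1171.30030616]
service_shelf [(array([ 598., -104.,    1.]), 0.71)]
guard_hinge [(array([ 584., -107.,  239.]), 0.88)]
guard_tab [(array([ 541., -111.,  144.]), 0.86)]
valve_grip [(array([ 541., -113.,  144.]), 0.43), (array([626., -86.,  69.]), 0.34)]
feed_lever_tip [(array([ 597., -103.,    1.]), 0.66), (array([632.,  25., 319.]), 0.52)]
amber_bottle [(array([ 694., -197.,  242.]), 0.89)]
white_cup [(array([673., -90., 241.]), 0.86)]
red_cup [(array([420., 298.,  -5.]), 0.78), (array([626., -86.,  70.]), 0.17)]
tape [(array([ 360., -240.,    1.]), 0.78)]
1.0 -18.700000000000003 [ -54.49602031   89.99505512 -126.28759261]
```

View pics/scene0.png

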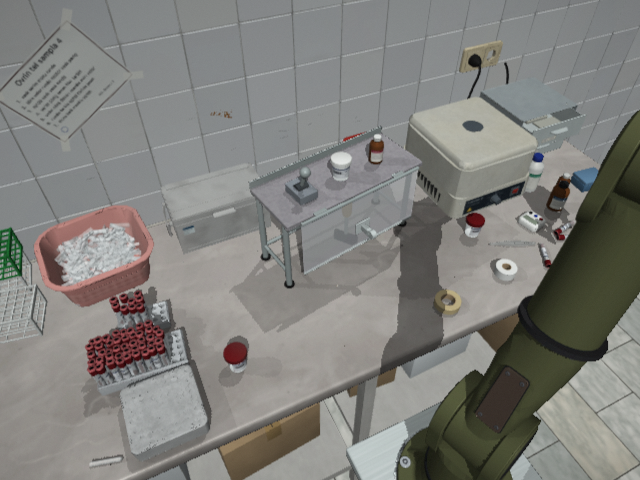

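View pics/top0.png

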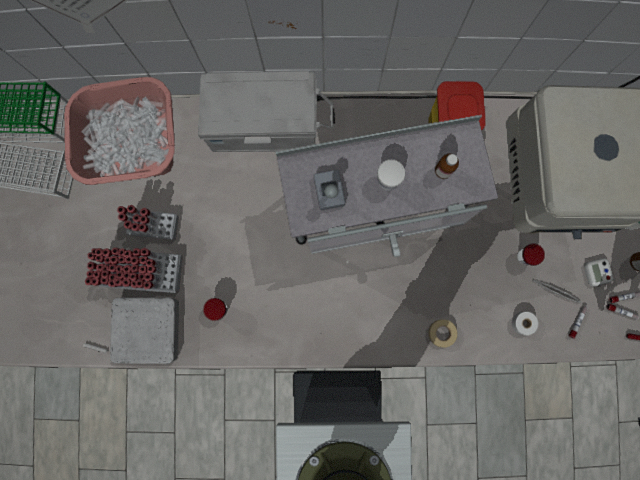

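```bash
cat > h.py <<'E'
from cell import manip
import numpy as np, cv2
def cloud(c):
    p,d=manip.capture(c); k=manip.calibration(c); K=np.array(k["K"])
    v,u=np.mgrid[:480,:640]; a=np.stack([(u-K[0,2])/K[0,0],(v-K[1,2])/K[1,1]],-1)
    r=a.copy()
    for _ in range(8): r=a/(1+k["k1"]*(r**2).sum(-1,keepdims=True))
    X=np.dstack([r*d[...,None],d]); W=(X-np.array(k["t"]))@np.array(k["R"])
    W[d==0]=np.nan
    return p,W
E
python3 - <<'E'
from h import *
for c in("top","scene"):
    p,W=cloud(c)
    m=(abs(W[...,2]-240)<6)&(W[...,0]>500)&(W[...,0]<900)&(W[...,1]>-360)&(W[...,1]<150)
    n,l,s,_=cv2.connectedComponentsWithStats(m.astype(np.uint8)); m=l==1+np.argmax(s[1:,4])
    P=W[m]; r=cv2.minAreaRect(P[:,:2].astype(np.float32)); print(c,len(P),np.median(P[:,2]),r); print(cv2.boxPoints(r))
    # front edge: per-y-bin min x
    b=[(np.percentile(P[abs(P[:,1]-y)<4,0],1),y) for y in range(-270,70,15)]; b=np.array(b); f=np.polyfit(b[:,1],b[:,0],1); print(f,np.degrees(np.arctan(-f[0])),np.round(b[:,0]-np.polyval(f,b[:,1])))
    for nme in["guard_hinge","guard_tab","feed_lever_tip","valve_grip","service_shelf"]:
        print(nme,[(np.round(a["centre"]),round(a["conf"],2)) for a in manip.mark_of(c,nme)[:2]])
E
```

```text
top 15892 240.06783623927953 ((672.6797485351562, -90.26042175292969), (185.57864379882812, 421.22332763671875), 10.138320922851562)
[[ 544.26636  100.72943]
 [ 618.41223 -313.91678]
 [ 801.09314 -281.25027]
 [ 726.94727  133.39594]]
[-1.80764633e-01  5.64698426e+02] 10.246403406880502 [-1. -1. -0.  1.  0. -0.  2.  0. -0.  0. -1. -0. -1.  0.  0.  1.  1.  0.
 -0. -1. -0. -1.  0.]
guard_hinge [(array([ 586., -106.,  239.]), 0.56)]
guard_tab [(array([ 541., -114.,  143.]), 0.87)]
feed_lever_tip [(array([632.,  26., 320.]), 0.55)]
valve_grip [(array([627., -86.,  65.]), 0.43), (array([634.,  24., 318.]), 0.21)]
service_shelf [(array([ 599., -104.,    1.]), 0.81)]
scene 6488 239.15822021757083 ((673.2008666992188, -86.72732543945312), (190.7339630126953, 422.9281311035156), 10.387401580810547)
[[ 541.2693   104.07615]
 [ 617.5244  -311.9207 ]
 [ 805.13245 -277.5308 ]
 [ 728.8773   138.46603]]
[-1.83281706e-01  5.62147782e+02] 10.385995971069054 [ 1.  0. -1. -1.  1. -1.  0.  0. -1. -0.  0. -0.  1.  0.  0.  1. -1.  0.
 -1.  1. -0. -1.  1.]
guard_hinge [(array([ 589., -107.,  236.]), 0.91)]
guard_tab [(array([633.,  24., 319.]), 0.69), (array([ 548., -113.,  140.]), 0.63)]
feed_lever_tip [(array([630.,  24., 320.]), 0.67)]
valve_grip []
service_shelf [(array([ 597., -105.,    1.]), 0.93)]
```

```bash
cat >> h.py <<'E'
YAW=10.2; O=np.array([597.5,-103.5,0.]); VY=13.
c_,s_=np.cos(np.radians(YAW)),np.sin(np.radians(YAW)); RS=np.array([[c_,-s_,0],[s_,c_,0],[0,0,1]])
def S(x,y,z): return O+RS@np.array([x,y,z])
def ax(phi,psi): f,p=np.radians([phi,psi]); return np.array([np.cos(f)*np.cos(p),np.cos(f)*np.sin(p),-np.sin(f)])
def pose(g,phi,psi,back=0,roll=90):   # TCP pose with the grasp point at g, drawn back along the tool
    return list(g+ax(phi,psi)*(18.7-back)),[roll,phi,psi]
def tab(q): return S(-12-100*np.sin(q)-42*np.cos(q),0,240-100*np.cos(q)+42*np.sin(q))
def phi(q): return 45+50*q/2.6
def vg(v,r=12): # grasp point on wing, r in front of the axis
    a=YAW+np.degrees(.55-v); return S(30,VY,68)-r*ax(0,a), a
E
python3 - <<'E'
from h import *
for roll in(90,-90):
    print(roll)
    for q in np.linspace(0,2.6,5):
        j=manip.inverse_kinematics(*pose(tab(q),phi(q),YAW,0,roll)); print("tab",round(q,2),j if j is None else np.round(j))
    for v in np.linspace(0,1.1,4):
        for ph in(35,45):
            g,a=vg(v)
            for b in(0,120):
                j=manip.inverse_kinematics(*pose(g,ph,a,b,roll)); print("v",round(v,2),ph,b,j if j is None else np.round(j))
E
```

```text
90
tab 0.0 [ 50.  -5. -26. 135. -72.  26.   3.]
tab 0.65 [ 55. -14. -29. 129. -39.  42. -30.]
tab 1.3 [ 17. -13.   1. 118. -11.  58. -58.]
tab 1.95 [ 46.  -3. -33.  99.  -5.  76. -65.]
tab 2.6 [ 35.  15. -35.  79.   9.  93. -79.]
v 0.0 35 0 [ 60.  28. -31. 119. -67.  42.  39.]
v 0.0 35 120 [ 68.  17. -28. 120. -61.  57.  35.]
v 0.0 45 0 [ 55.  23. -31. 117. -54.  38.  22.]
v 0.0 45 120 [ 63.  12. -28. 117. -50.  53.  19.]
v 0.37 35 0 [-31.  29.  61. 134. 246.  59.  43.]
v 0.37 35 120 [ 59.   1. -22. 138. -86.  43.  36.]
v 0.37 45 0 [ 51.  15. -32. 127. -78.  22.  23.]
v 0.37 45 120 [ 56.  -3. -25. 132. -65.  38.  10.]
v 0.73 35 0 [ 74.  26. -66. 138. 165.  24. 129.]
v 0.73 35 120 None
v 0.73 45 0 [ 61.  14. -54. 133. 153.   6. 130.]
v 0.73 45 120 [ 48. -15. -33. 140. -67.  18. -19.]
v 1.1 35 0 [  7.  12. -15. 138. 129.  33. 121.]
v 1.1 35 120 None
v 1.1 45 0 [-52.  12.  50. 135. 107.  11. 139.]
v 1.1 45 120 None
-90
tab 0.0 None
tab 0.65 [ 17. -14.   5. 130. -25.  38. 138.]
tab 1.3 [ 39. -13. -18. 117. -17.  59. 127.]
tab 1.95 [ 47.  -3. -33.  99.  -5.  76. 115.]
tab 2.6 [ 42.  16. -44.  79.  12.  94.  99.]
v 0.0 35 0 [  38.   24.   -8.  120.  -77.   50. -136.]
v 0.0 35 120 [  43.   15.   -0.  121.  -67.   62. -142.]
v 0.0 45 0 [  35.   20.   -8.  118.  -64.   44. -152.]
v 0.0 45 120 [ -18.   17.   61.  120.  -68.   68. -150.]
v 0.37 35 0 [ -31.   29.   61.  134.  246.   59. -137.]
v 0.37 35 120 [  41.    0.   -5.  138.  -86.   43. -144.]
v 0.37 45 0 [  32.   13.  -12.  128.  -83.   26. -154.]
v 0.37 45 120 None
v 0.73 35 0 [ 74.  26. -66. 138. 165.  24. -51.]
v 0.73 35 120 None
v 0.73 45 0 [ 71.  19. -65. 132. 128.   9. -21.]
v 0.73 45 120 None
v 1.1 35 0 [ 57.  29. -67. 136. 125.  48. -39.]
v 1.1 35 120 None
v 1.1 45 0 [ 20.  10. -25. 132. 101.  22. -28.]
v 1.1 45 120 [ 16. -12. -26. 139.  55.  21.  11.]
```

```bash
cat >> h.py <<'E'
def phi(q): return 55+40*q/2.6
def st(m): print(m,"t",round(manip.read_t(),1),"tcp",np.round(manip.read_tcp_pos()),"F",np.round(manip.read_wrist_force(),1),"w",round(manip.read_gripper_width(),3))
E
python3 - <<'E'
from h import *
manip.set_gripper(0.6)
manip.reach(*pose(tab(0),phi(0),YAW,100)); st("pre")
print(manip.movel(pose(tab(0),phi(0),YAW)[0],threshold=10)); st("at")
p,W=cloud("scene"); cv2.imwrite("pics/at.png",cv2.resize(p[150:330,230:470,::-1],(720,540)))
print(manip.read_q())
E
```

```text
Traceback (most recent call last):
cell.MotionError: the arm cannot take that pose within its joint ranges
```

```bash
python3 - <<'E'
from h import *
for f in(45,50,55,60,65,70):
    print(f,[(dx,dz) for dx in(0,-20,-40,-60) for dz in(0,40,80,120) if manip.inverse_kinematics(*pose(tab(0)+RS@[dx,0,dz],f,YAW)) is not None])
for f in (40,45,50,55,60):
    for y in (25,32,40,48):
        g=S(10,-5,68); print(f,y,[b for b in(0,40,80,120,160) if manip.inverse_kinematics(*pose(g,f,y,b)) is not None],end=' ')
    print()
E
```

```text
45 [(0, 0), (0, 40), (0, 80), (0, 120), (-20, 0), (-20, 40), (-20, 80), (-40, 0), (-40, 40), (-60, 40)]
50 [(0, 0), (0, 40), (0, 80), (0, 120), (-20, 0), (-20, 40), (-20, 80), (-20, 120), (-40, 0), (-40, 40), (-40, 80), (-60, 0), (-60, 40)]
55 [(0, 0), (0, 40), (0, 80), (0, 120), (-20, 0), (-20, 40), (-20, 80), (-20, 120), (-40, 0), (-40, 40), (-40, 80), (-60, 0), (-60, 40)]
60 [(0, 0), (0, 40), (0, 80), (0, 120), (-20, 0), (-20, 40), (-20, 80), (-20, 120), (-40, 0), (-40, 40), (-40, 80), (-40, 120), (-60, 0), (-60, 40), (-60, 80)]
65 [(0, 0), (0, 40), (0, 80), (0, 120), (-20, 0), (-20, 40), (-20, 80), (-20, 120), (-40, 0), (-40, 40), (-40, 80), (-40, 120), (-60, 0), (-60, 40), (-60, 80), (-60, 120)]
70 [(0, 0), (0, 40), (0, 80), (0, 120), (-20, 0), (-20, 40), (-20, 80), (-20, 120), (-40, 0), (-40, 40), (-40, 80), (-40, 120), (-60, 0), (-60, 40), (-60, 80), (-60, 120)]
40 25 [0, 40, 80, 120, 160] 40 32 [0, 40, 80, 120, 160] 40 40 [0, 40, 80, 120, 160] 40 48 [0, 40, 80, 120, 160] 
45 25 [0, 40, 80, 120, 160] 45 32 [0, 40, 80, 120, 160] 45 40 [0, 40, 80, 120, 160] 45 48 [0, 40, 80, 120, 160] 
50 25 [0, 40, 80, 120, 160] 50 32 [0, 40, 80, 120, 160] 50 40 [0, 40, 80, 120, 160] 50 48 [0, 40, 80, 120, 160] 
55 25 [0, 40, 80, 120, 160] 55 32 [0, 40, 80, 120, 160] 55 40 [0, 40, 80, 120, 160] 55 48 [0, 40, 80, 120, 160] 
60 25 [0, 40, 80, 120, 160] 60 32 [0, 40, 80, 120, 160] 60 40 [0, 40, 80, 120, 160] 60 48 [0, 40, 80, 120, 160]
```

```bash
sed -i 's/def phi(q): return 55+40\*q\/2.6/def phi(q): return 65+30*q\/2.6/' h.py
python3 - <<'E'
from h import *
manip.reach(*pose(tab(0)+RS@[-60,0,80],65,YAW)); st("pre"); print(np.round(manip.read_q()))
print(manip.movel(pose(tab(0),65,YAW)[0],threshold=10)); st("at")
p,W=cloud("scene"); cv2.imwrite("pics/at.png",cv2.resize(p[150:330,230:470,::-1],(720,540)))
print(np.round(manip.read_q()))
E
```

```text
pre t 4.1 tcp [ 493. -123.  203.] F [-0.3 -0.2  0.1] w 0.601
[ 54. -14. -30. 122. -27.  51. -43.]
False
at t 4.9 tcp [ 552. -112.  123.] F [ 0.2  0.1 -0.2] w 0.602
[ 53.  -1. -37. 122. -18.  37. -51.]
```

View pics/at.png

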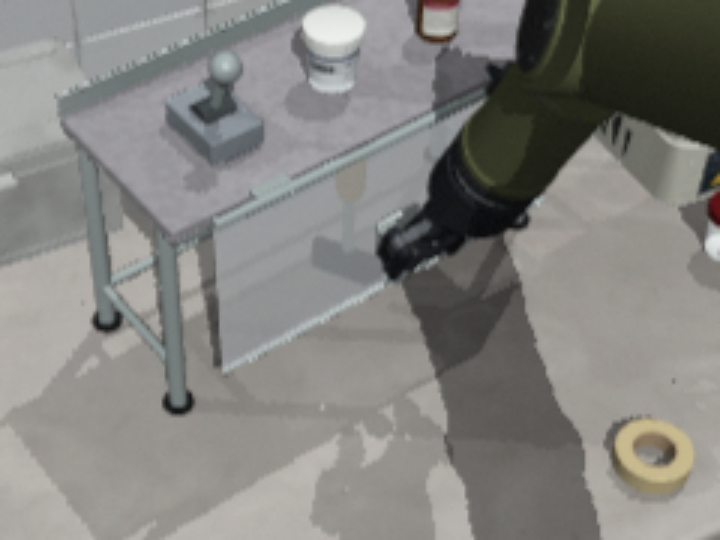

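The picture shows the fingers at the tab (crop ~(400,250)) and the wing handle through the guard at ~(340,255). Next I close the fingers and swing the guard.

```bash
python3 - <<'E'
from h import *
manip.set_gripper(0.0,60); st("closed")
for q in np.linspace(0,2.6,13)[1:]:
    try: manip.movel(*pose(tab(q),phi(q),YAW),speed=70)
    except manip.MotionError as e: print(q,e,np.round(manip.read_q())); break
    st(round(q,2))
p,W=cloud("scene"); cv2.imwrite("pics/up.png",p[:,:,::-1])
E
```

```text
closed t 5.4 tcp [ 552. -112.  124.] F [-1.3 -0.5  3.2] w 0.153
0.22 t 5.9 tcp [ 532. -116.  135.] F [ 3.4 -1.5  2.1] w 0.152
0.43 t 6.4 tcp [ 514. -119.  150.] F [ 4.6 -0.5  0.3] w 0.153
0.65 t 6.8 tcp [ 500. -121.  169.] F [ 5.5 -0.3  0.6] w 0.157
0.87 t 7.3 tcp [ 489. -123.  190.] F [ 4.6 -0.4  1. ] w 0.15
1.08 t 7.8 tcp [ 484. -124.  212.] F [ 5.2 -0.5 -1. ] w 0.151
1.3 t 8.3 tcp [ 483. -124.  235.] F [ 5.  -1.3 -2.5] w 0.149
1.52 t 8.8 tcp [ 487. -124.  257.] F [ 4.5 -2.6 -6.5] w 0.149
1.73 t 9.3 tcp [ 496. -122.  278.] F [-0.2 -3.6 -4.1] w 0.15
1.95 t 9.7 tcp [ 510. -120.  297.] F [-2.5 -3.4 -2.4] w 0.152
2.17 t 10.2 tcp [ 527. -116.  312.] F [-2.2 -4.3 -2.8] w 0.148
2.38 t 10.7 tcp [ 547. -113.  323.] F [-2.4 -4.7 -3.6] w 0.151
2.6 t 11.2 tcp [ 569. -109.  329.] F [-3.1 -4.1 -4.6] w 0.15
```

```bash
python3 - <<'E'
from h import *
manip.set_gripper(0.6); 
manip.movel(pose(tab(2.6),95,YAW,110)[0]); st("up"); print(np.round(manip.read_q()))
p,W=cloud("scene"); cv2.imwrite("pics/up.png",p[100:400,180:580,::-1].repeat(2,0).repeat(2,1))
for c in("scene","top"):
    if c=="top": manip.capture(c)
    for nme in["guard_tab","valve_grip","valve","guard"]:
        print(c,nme,[(np.round(a["centre"]),round(a["conf"],2)) for a in manip.mark_of(c,nme)[:2]])
for f,y in((45,30),(60,30),(60,10),(75,10),(45,40),(60,40)):
    print(f,y,[(x,yy,z) for z in(200,300,400,450) for x in (-150,-200,-240) for yy in(0,-100,-200) if manip.inverse_kinematics(list(S(x,yy,z)),[90,f,y]) is not None])
E
```

```text
up t 12.5 tcp [ 578. -107.  437.] F [-0.4  0.4 -0.4] w 0.598
[ 38.  18. -43.  64.  14. 107. -81.]
scene guard_tab [(array([ 566., -110.,  345.]), 0.7)]
scene valve_grip [(array([623., -86.,  68.]), 0.8)]Traceback (most recent call last):
  File "<stdin>", line 8, in <module>
ValueError: it knows: amber_bottle, feed_lever_tip, guard_hinge, guard_tab, red_cup, service_shelf, tape, valve_grip, white_cup
```

View pics/up.png

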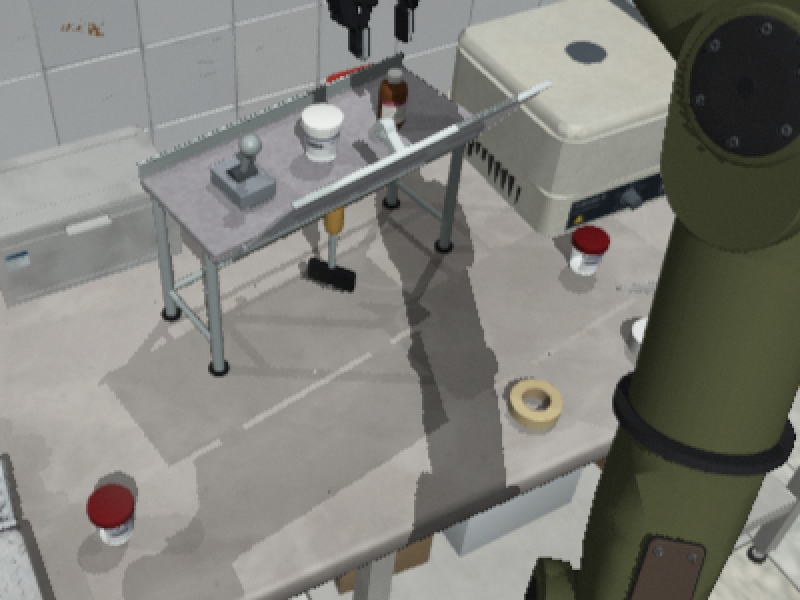

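Guard is up, with the tab at crop (390,135). The black wing at (330,275) is clear, and (624,-86,68) agrees with my model. Next is the route to the valve.

```bash
python3 - <<'E'
from h import *
for f,y in((45,30),(60,10),(75,10),(45,40),(60,40),(75,40),(90,40)):
    print(f,y,[(x,yy,z) for z in(150,250,350,450) for x in (-130,-170,-220) for yy in(0,-100,-200,-260) if manip.inverse_kinematics(list(S(x,yy,z)),[90,f,y]) is not None])
E
```

```text
45 30 [(-130, 0, 150), (-130, -100, 150), (-130, -200, 150), (-130, -260, 150), (-170, 0, 150), (-170, -100, 150), (-170, -200, 150), (-170, -260, 150), (-220, 0, 150), (-220, -100, 150), (-220, -200, 150), (-220, -260, 150), (-130, 0, 250), (-130, -100, 250), (-130, -200, 250), (-130, -260, 250), (-170, -100, 250), (-170, -200, 250), (-170, -260, 250), (-220, -100, 250), (-220, -200, 250), (-220, -260, 250), (-130, -100, 350), (-130, -200, 350), (-130, -260, 350), (-170, -100, 350), (-170, -200, 350), (-170, -260, 350), (-220, -100, 350), (-220, -200, 350), (-220, -260, 350), (-130, -100, 450), (-130, -200, 450), (-130, -260, 450), (-170, -100, 450), (-170, -200, 450), (-170, -260, 450), (-220, -100, 450), (-220, -200, 450), (-220, -260, 450)]
60 10 [(-130, 0, 150), (-130, -100, 150), (-130, -200, 150), (-130, -260, 150), (-170, -100, 150), (-170, -200, 150), (-170, -260, 150), (-220, -100, 150), (-220, -200, 150), (-220, -260, 150), (-130, -100, 250), (-130, -200, 250), (-130, -260, 250), (-170, -100, 250), (-170, -200, 250), (-170, -260, 250), (-220, -200, 250), (-220, -260, 250),
[... 3843 characters left out ...]
150), (-220, -200, 150), (-220, -260, 150), (-130, 0, 250), (-130, -100, 250), (-130, -200, 250), (-130, -260, 250), (-170, 0, 250), (-170, -100, 250), (-170, -200, 250), (-170, -260, 250), (-220, 0, 250), (-220, -100, 250), (-220, -200, 250), (-220, -260, 250), (-130, 0, 350), (-130, -100, 350), (-130, -200, 350), (-130, -260, 350), (-170, 0, 350), (-170, -100, 350), (-170, -200, 350), (-170, -260, 350), (-220, 0, 350), (-220, -100, 350), (-220, -200, 350), (-220, -260, 350), (-130, 0, 450), (-130, -100, 450), (-130, -200, 450), (-130, -260, 450), (-170, 0, 450), (-170, -100, 450), (-170, -200, 450), (-170, -260, 450), (-220, 0, 450), (-220, -100, 450), (-220, -200, 450), (-220, -260, 450)]
```

```bash
cat >> h.py <<'E'
PL=30.; VPHI=45.
def vpush(v,r=20,z=50,back=0):
    b=.55-v; p=np.radians(PL)
    C=np.array([29,VY])+r*np.array([-np.cos(b),-np.sin(b)])+6*np.array([np.sin(b),-np.cos(b)])
    T=C-14.5*np.array([-np.sin(p),np.cos(p)])
    return list(S(T[0],T[1],z)-back*ax(VPHI,YAW+PL)),[90,VPHI,YAW+PL]
E
python3 - <<'E'
from h import *
manip.set_gripper(0.0)
manip.movel(list(S(-170,-150,450)),[90,75,25]); st("A")
manip.movel(list(S(-190,-160,250)),[90,50,40]); st("B")
manip.movel(*vpush(-.45,back=110)); st("C")
print(manip.movel(vpush(-.45)[0],threshold=10)); st("in")
p,W=cloud("scene"); cv2.imwrite("pics/in.png",cv2.resize(p[150:330,230:470,::-1],(720,540)))
E
```

```text
A t 14.8 tcp [ 457. -280.  450.] F [0.8 0.4 0.3] w -0.001
B t 16.3 tcp [ 439. -295.  251.] F [ 0.2 -0.3  0.4] w -0.0
C t 17.9 tcp [ 572. -169.  128.] F [ 0.9 -0.9 -0.1] w -0.004
False
in t 18.8 tcp [ 631. -118.   50.] F [-0.1 -0.2 -0.7] w 0.002
```

View pics/in.png

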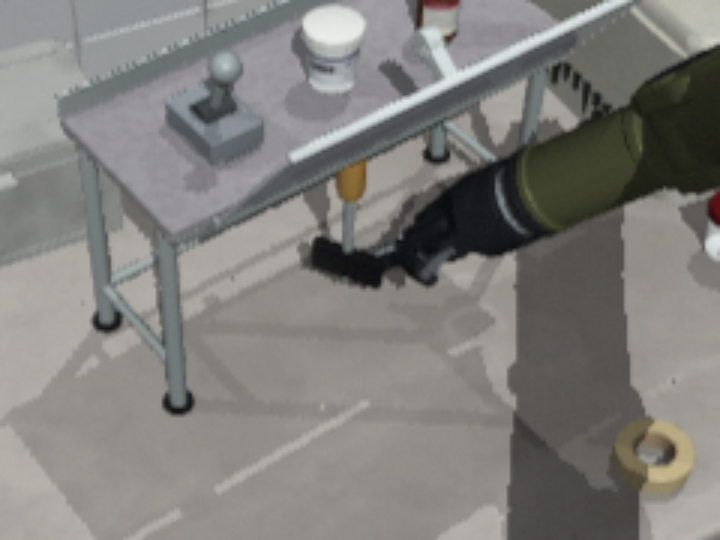

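Fingers (410,255) sit just right of the bar (345,260). I push along the arc.

```bash
python3 - <<'E'
from h import *
n=0
for v in np.arange(-.3,1.75,.15):
    hit=manip.movel(vpush(v)[0],speed=50,threshold=18)
    F=manip.read_wrist_force(); print(round(v,2),hit,np.round(F,1))
    if hit or np.linalg.norm(F)>22: break
st("end")
p,W=cloud("scene"); cv2.imwrite("pics/turned.png",cv2.resize(p[150:330,230:470,::-1],(720,540)))
E
```

```text
-0.3 False [-0.8  0.  -0. ]
-0.15 False [0.  1.  0.1]
0.0 False [0.  0.3 0.1]
0.15 False [ 1.1 -0.4  0.7]
0.3 False [ 3.2 -1.6 -0.7]
0.45 False [ 1.7 -2.9  0.7]
0.6 False [-0.3 -4.4  3.2]
0.75 False [-1.2 -5.5  3.2]
0.9 False [-2.3 -5.1  2.8]
1.05 False [-3.3 -6.7  2.3]
1.2 False [-6.7 -9.1  3.9]
1.35 False [-8.7 -9.9  6.5]
1.5 False [-12.7 -13.8   4.7]
1.65 False [-17.8 -19.5   7.3]
end t 22.3 tcp [613. -93.  47.] F [-17.8 -19.5   7.3] w -0.005
```

View pics/turned.png

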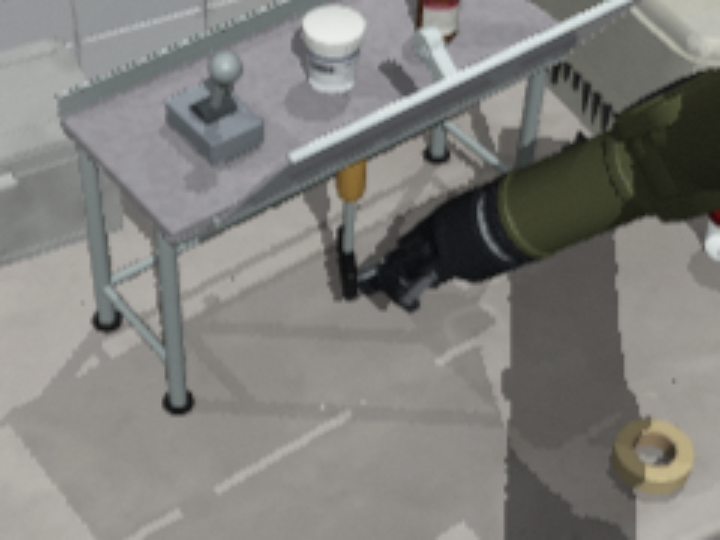

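The bar is turned (crop ends (342,230) and (350,295)), and the force rise to 27 N points to the stop. I back off and measure the bar's angle.

```bash
python3 - <<'E'
from h import *
manip.movel(vpush(.6)[0]); st("off")
manip.movel(vpush(.3,back=110)[0]); st("out")
for c in("scene","top"):
    p,W=cloud(c)
    m=(W[...,2]>52)&(W[...,2]<92)&(np.hypot(W[...,0]-626,W[...,1]+86)<45)&(p.max(-1)<70)
    P=W[m][:,:2]
    if len(P)<15: print(c,len(P)); continue
    e=np.linalg.svd(P-P.mean(0))[2][0]; s=(P-P.mean(0))@e
    print(c,len(P),P.mean(0),np.median(W[m][:,2]),"yaw",np.degrees(np.arctan(e[1]/e[0])),"extent",np.ptp(s), "-> v",.55-np.radians(np.degrees(np.arctan(e[1]/e[0]))-YAW))
E
```

```text
off t 22.7 tcp [ 613. -104.   50.] F [0.1 0.5 0.3] w 0.001
out t 23.6 tcp [ 558. -159.  127.] F [-0.3  0.3 -0.4] w -0.001
scene 99 [610.40920575 -73.66632107] 79.96462799891066 yaw -16.2632805577113 extent 64.43495531127485 -> v 1.0118713766110634
top 19 [615.31295674 -79.88077335] 84.36356782465367 yaw -70.4411440270754 extent 15.241384290843175 -> v 1.9574534758474251
```

```bash
python3 - <<'E'
from h import *
print(vpush(1.1)[0],vpush(1.65)[0])
p,W=cloud("scene"); k=manip.calibration("scene")
m=((p.max(-1)<70)&(np.hypot(W[...,0]-626,W[...,1]+86)<55)&(W[...,2]>42)&(W[...,2]<95)).astype(np.uint8)
best=[]
for v in np.arange(.6,1.35,.05):
    a=np.radians(YAW)+.55-v; R=np.array([[np.cos(a),-np.sin(a),0],[np.sin(a),np.cos(a),0],[0,0,1]]); bb=(0,)
    box=np.array([[x,y,z] for x in(-34,34) for y in(-6,6) for z in(-17,17)])@R.T
    for dx in range(-9,10,3):
        for dy in range(-9,10,3):
          for dz in(-4,0,4):
            X=box+[625+dx,-86+dy,68+dz]
            q=cv2.projectPoints(X,cv2.Rodrigues(np.array(k["R"]))[0],np.array(k["t"]),np.array(k["K"]),np.array([k["k1"],0,0,0]))[0]
            r=np.zeros((480,640),np.uint8); cv2.fillConvexPoly(r,cv2.convexHull(np.round(q*16).astype(np.int32)),1,shift=4)
            i=(r&m).sum()/(r|m).sum()
            if i>bb[0]: bb=(i,dx,dy,dz)
    print(round(v,2),np.round(bb,3))
print(m.sum()); cv2.imwrite("pics/m.png",m*255)
E
```

```text
[np.float64(612.2857466802378), np.float64(-94.96555914833412), np.float64(50.0)] [np.float64(616.2329922812861), np.float64(-84.33457288509798), np.float64(50.0)]
0.6 [ 0.328  9.     9.    -4.   ]
0.65 [ 0.343  9.     9.    -4.   ]
0.7 [ 0.362  0.     9.    -4.   ]
0.75 [ 0.383  3.     9.    -4.   ]
0.8 [ 0.402 -6.     9.     0.   ]
0.85 [ 0.438  6.     6.    -4.   ]
0.9 [0.458 6.    6.    0.   ]
0.95 [ 0.488  9.     3.    -4.   ]
1.0 [ 0.493  0.     6.    -4.   ]
1.05 [ 0.529  9.     3.    -4.   ]
1.1 [ 0.553 -3.     6.     0.   ]
1.15 [0.576 0.    6.    0.   ]
1.2 [ 0.549 -3.     6.    -4.   ]
1.25 [0.476 0.    3.    0.   ]
1.3 [ 0.437 -3.     3.    -4.   ]
1.35 [ 0.407  3.     0.    -4.   ]
99
```

```bash
python3 - <<'E'
from h import *
manip.movel(list(S(-190,-160,250)),[90,50,40]); 
manip.movel(list(S(-170,-150,450)),[90,75,25]); manip.set_gripper(0.6); st("A")
manip.movel(*pose(tab(2.6),95,YAW,110)); st("above")
print(manip.movel(pose(tab(2.6),95,YAW)[0],threshold=10)); st("at")
manip.set_gripper(0.0,60); st("closed")
for q in np.linspace(2.6,0,13)[1:]:
    manip.movel(*pose(tab(q),phi(q),YAW),speed=70); st(round(q,2))
manip.set_gripper(0.6)
manip.movel(pose(tab(0)+RS@[-60,0,80],65,YAW)[0]); st("back")
for c in("scene","top"):
    p,W=cloud(c); print(c,[(np.round(a["centre"]),round(a["conf"],2)) for a in manip.mark_of(c,"guard_tab")[:2]],[(np.round(a["centre"]),round(a["conf"],2)) for a in manip.mark_of(c,"feed_lever_tip")[:2]])
    cv2.imwrite(f"pics/down_{c}.png",p[:,:,::-1])
print(tab(0))
E
```

```text
A t 27.4 tcp [ 457. -281.  450.] F [-0.3  0.6  1. ] w 0.604
above t 28.9 tcp [ 578. -108.  439.] F [ 0.6 -0.5 -0.1] w 0.598
False
at t 29.8 tcp [ 569. -109.  330.] F [ 0.9 -0.5 -0.2] w 0.6
closed t 30.2 tcp [ 569. -109.  330.] F [-0.1 -0.5  3.7] w 0.149
2.38 t 30.7 tcp [ 548. -113.  324.] F [ 2.9 -1.6  5.3] w 0.145
2.17 t 31.2 tcp [ 527. -116.  312.] F [ 0.2 -1.6  6.2] w 0.15
1.95 t 31.7 tcp [ 510. -120.  297.] F [ 0.4 -2.6  4.4] w 0.152
1.73 t 32.1 tcp [ 497. -122.  279.] F [ 1.2 -3.6  0.9] w 0.151
1.52 t 32.6 tcp [ 488. -124.  258.] F [ 2.8 -4.6  1.2] w 0.149
1.3 t 33.1 tcp [ 483. -124.  235.] F [ 2.8 -4.6  0.1] w 0.149
1.08 t 33.6 tcp [ 483. -124.  212.] F [ 2.  -5.2  0.7] w 0.153
0.87 t 34.1 tcp [ 488. -123.  189.] F [ 0.6 -5.3  1.9] w 0.153
0.65 t 34.5 tcp [ 498. -122.  168.] F [-0.  -5.7  2. ] w 0.15
0.43 t 35.0 tcp [ 512. -119.  149.] F [-0.8 -5.7  0.8] w 0.154
0.22 t 35.5 tcp [ 530. -116.  133.] F [-2.3 -6.   0.9] w 0.146
0.0 t 36.0 tcp [ 551. -112.  122.] F [-2.5 -6.2 -1.2] w 0.153
back t 37.3 tcp [ 493. -122.  202.] F [0.3 0.9 0.6] w 0.595
scene [(array([ 547., -115.,  140.]), 0.67)] [(array([631.,  27., 319.]), 0.44)]
top [(array([ 541., -113.,  145.]), 0.59), (array([ 599., -103.,    1.]), 0.28)] [(array([633.,  22., 318.]), 0.62)]
[ 544.35343717 -113.06257598  140.        ]
```

View pics/down_scene.png

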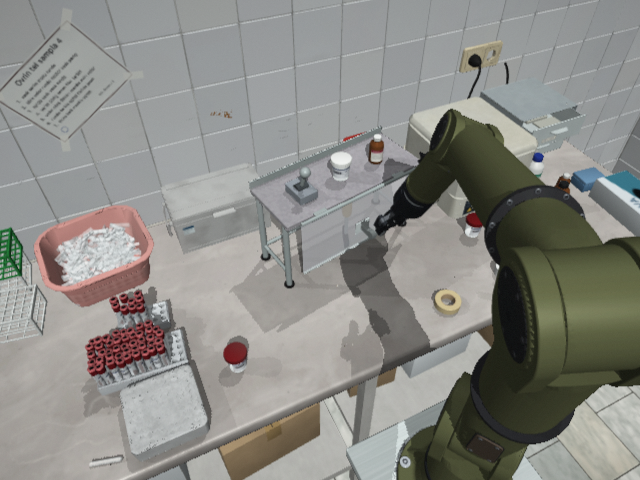

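```bash
python3 - <<'E'
from h import *
b=RS.T@(np.array([632,24.5,317])-O); print("ball local",b)
manip.set_gripper(0.0)
o=[90,88,YAW]
manip.movel(list(S(-100,0,420)),[90,80,YAW]); st("up")
manip.movel(list(S(b[0]-55,b[1],420)),o); st("over")
manip.movel(list(S(b[0]-55,b[1],305))); st("pre")
for x in list(range(-40,30,10))+list(range(30,62,4)):
    hit=manip.movel(list(S(b[0]+x,b[1],305)),speed=60,threshold=12); F=manip.read_wrist_force(); print(x,hit,np.round(F,1))
    if hit or np.linalg.norm(F)>14: break
p,W=cloud("scene"); cv2.imwrite("pics/lev.png",cv2.resize(p[150:330,230:470,::-1],(720,540)))
st("pushed")
manip.movel(list(S(b[0]-40,b[1],305))); manip.movel(list(S(b[0]-55,b[1],420))); manip.movel(list(S(-140,0,420)),[90,80,YAW]); st("clear")
for c in("scene","top"):
    p,W=cloud(c); cv2.imwrite(f"pics/end_{c}.png",p[100:340,220:540,::-1].repeat(2,0).repeat(2,1))
    for n in["feed_lever_tip","guard_tab","amber_bottle","white_cup","red_cup","tape"]:
        print(c,n,[(np.round(a["centre"]),round(a["conf"],2)) for a in manip.mark_of(c,n)[:2]])
print("expected ball",S(b[0]+57.5,b[1],315))
E
```

```text
ball local [ 56.62159524 119.86761428 317.        ]
up t 39.7 tcp [ 499. -121.  419.] F [-0.6  0.1 -0.3] w -0.006
over t 40.9 tcp [578.  14. 420.] F [ 0.4 -0.3  0.3] w -0.001
pre t 41.8 tcp [578.  15. 306.] F [-0.7  0.6  0.3] w 0.001
-40 False [ 0.4  0.1 -0.6]
-30 False [-0.3  0.  -0.3]
-20 False [-0.2  0.5 -0.2]
-10 False [ 0.   0.1 -0.1]
0 False [ 1.  -0.1  0.5]
10 False [-0.9 -0.  -1.1]
20 False [-0.2  0.5  0.1]
30 True [-3.1 -1.1  1.6]
pushed t 44.4 tcp [657.  29. 304.] F [-3.5 -0.8  1.8] w -0.002
clear t 47.3 tcp [ 460. -127.  420.] F [ 1.   0.5 -0. ] w -0.002
scene feed_lever_tip [(array([679.,  35., 314.]), 0.58)]
scene guard_tab [(array([ 543., -114.,  137.]), 0.74)]
scene amber_bottle [(array([ 693., -199.,  240.]), 0.77)]
scene white_cup [(array([673., -85., 239.]), 0.77)]
scene red_cup [(array([428., 294.,  -1.]), 0.79)]
scene tape [(array([ 358., -238.,   -0.]), 0.87)]
top feed_lever_tip [(array([680.,  35., 318.]), 0.53)]
top guard_tab [(array([ 540., -109.,  142.]), 0.76)]
top amber_bottle [(array([ 693., -196.,  242.]), 0.75)]
top white_cup [(array([675., -91., 240.]), 0.57)]
top red_cup [(array([421., 300.,  -2.]), 0.63)]
top tape [(array([ 359., -242.,    2.]), 0.96)]
expected ball [688.59124746  34.68237257 315.        ]
```

View pics/end_scene.png

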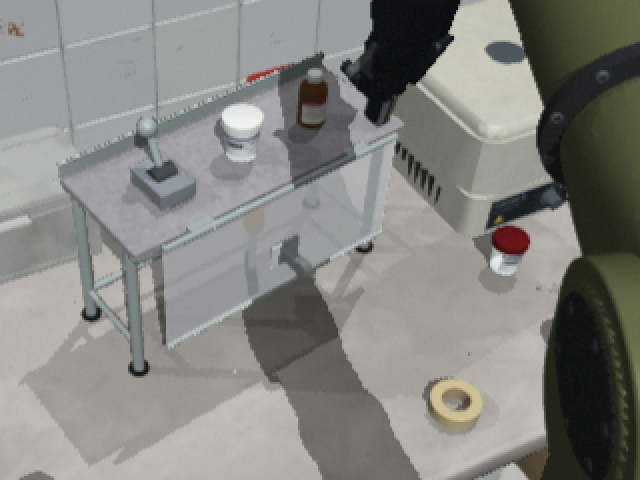

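The lever leans away (ball at (147,127)), but the ball measures ~8 mm short of its stop. The push was stopped early by a force spike, so I push again.

```bash
python3 - <<'E'
from h import *
b=np.array([56.6,119.9]); o=[90,88,YAW]
manip.movel(list(S(b[0]-55,b[1],420)),o); manip.movel(list(S(b[0]-20,b[1],305))); st("pre")
for x in [22]+list(range(26,62,3)):
    hit=manip.movel(list(S(b[0]+x,b[1],305)),speed=40,threshold=25); manip.pause(.1); F=manip.read_wrist_force(); print(x,hit,np.round(F,1))
    if np.linalg.norm(F)>14: break
st("pushed")
manip.movel(list(S(b[0]-20,b[1],305))); manip.movel(list(S(b[0]-55,b[1],420))); manip.movel(list(S(-140,0,420)),[90,80,YAW]); st("clear")
for c in("scene","top"):
    p,W=cloud(c); cv2.imwrite(f"pics/fin_{c}.png",p[100:340,220:540,::-1].repeat(2,0).repeat(2,1))
    for i in range(2): print(c,[(np.round(a["centre"]),round(a["conf"],2)) for a in manip.mark_of(c,"feed_lever_tip")[:2]])
E
```

```text
pre t 50.3 tcp [613.  21. 306.] F [ 0.1 -0.2 -0.2] w 0.001
22 False [-0.8 -0.5  0.3]
26 False [-4.3 -1.4  2.7]
29 False [-13.5  -2.8   7.7]
pushed t 52.3 tcp [657.  29. 305.] F [-13.5  -2.8   7.7] w 0.0
clear t 55.1 tcp [ 460. -127.  420.] F [ 0.7 -0.5 -0.7] w 0.002
scene [(array([680.,  36., 315.]), 0.53)]
scene [(array([680.,  36., 315.]), 0.53)]
top [(array([678.,  34., 316.]), 0.79)]
top [(array([678.,  34., 316.]), 0.79)]
```

```bash
python3 - <<'E'
from h import *
from scipy.optimize import least_squares
for c in("scene","top"):
    p,W=cloud(c); L=(W-O)@RS
    m=(np.hypot(W[...,0]-680,W[...,1]-35)<20)&(W[...,2]>306)&(W[...,2]<335)
    P=W[m]; f=least_squares(lambda q:np.linalg.norm(P-q,axis=1)-13,[680,35,315],loss="soft_l1"); ctr=RS.T@(f.x-O)
    h=(abs(L[...,2]-265)<4)&(abs(L[...,0]-80)<60)&(abs(L[...,1]-120)<50); H=L[h]
    print(c,len(P),"ball local",np.round(ctr,1),"rms",round(np.sqrt(np.mean(f.fun**2)),2),"housing",len(H),np.percentile(H,[2,98],axis=0).round(1).tolist(), cv2.minAreaRect(H[:,:2].astype(np.float32)))
E
```

```text
scene 98 ball local [104.7 122.3 313.7] rms 1.33 housing 306 [[39.8, 100.2, 261.3], [107.4, 147.8, 267.5]] ((74.2456283569336, 124.51819610595703), (71.81253814697266, 49.94832992553711), 0.12856902182102203)
top 160 ball local [105.5 120.3 314.6] rms 1.1 housing 666 [[42.6, 96.2, 261.6], [109.1, 144.4, 268.1]] ((76.47203063964844, 120.24378204345703), (70.63240814208984, 50.07901382446289), 0.16551078855991364)
```

View pics/fin_top.png

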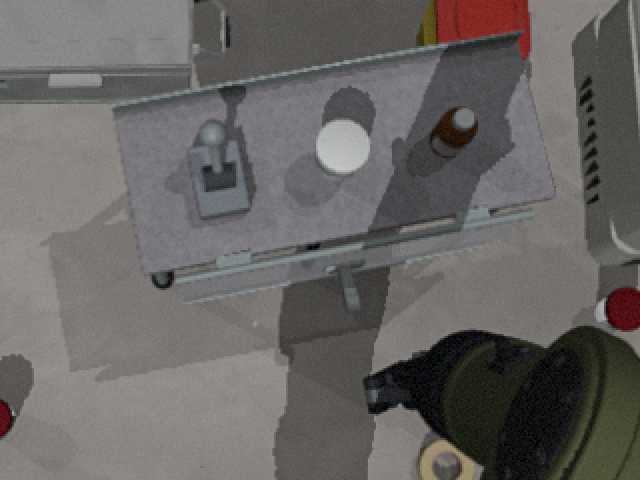

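The top picture shows the ball (212,133) past the back of its housing (218,180). The sphere fit puts it 29–30 mm beyond the housing centre, a lean of about 0.5 rad away, so it is at its stop. The earlier shortfall came from a biased first ball reading. The guard hangs down, so I hand in.

```bash
python3 -c "
from cell import manip
print(manip.read_t()); manip.sign_off()"
```

```text
55.5333
the job is handed in; nothing more can be done
```

The job is handed in at 55.5 s of the 72 s allowed. I swung the guard up by its tab, pushed the wing handle clockwise to its stop, swung the guard down again, and then pushed the toggle lever over.

**What the last checks showed:**
- **Guard:** the tab reads within about 5 mm of its starting place in both cameras, so it hangs down to within the networks' own error.
- **Valve:** the push force rose to 27 N with the fingers held about 9 mm short of the target, which means the stop. An outline match put it at about 1.1–1.15 rad. A rougher fit to the scene camera's depth points gave 1.01 rad, and the top camera had too few points to judge. I measured this before lowering the guard and not again afterwards.
- **Lever:** a sphere fit puts the ball 29–30 mm beyond the housing centre, about 0.5 rad over, so at its stop. The ball moved only about 48 mm from its first reading instead of the expected 57 mm. A second push met the stop at the same place, so I put that down to an error in the first reading.
- **Bystanders:** the bottle, white cup, red cup and tape all read within about 5 mm of where they started (the red cup about 8 mm between cameras, but steady within each). All stand upright in the pictures that show them. I took these readings before the second lever push.
- **Robot:** it ended clear of everything, with no force on the wrist.

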